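Close the refilled canisters, each with its own lid

TASK

The three open glass canisters have just been refilled: close each one with the wooden lid that fits it, the plug fully down in the mouth and the flange lying flat on the rim. Set the lids down gently, because the canisters are glass, leave the canisters standing where they are, and leave the mug, pepper mill and salt shaker alone.

Things in the scene. Friction and masses are not known exactly. Their poses are not given: they have to be found in the camera images.
- jar_sugar: the largest of three clear glass canisters, round, 160 mm across the body and 165 mm high, loose, open at the top, some white contents in it; its rim is 138 mm and its mouth 125 mm across. Origin: centre of its underside; z up.
- lid_sugar: the largest of three pale wooden lids, for the largest canister, lying plug down: tapered plug 12 mm deep, 113 mm across at the top, 12 mm less at the foot; flange 144 mm across, z 12 to 22 mm; central round knob to z 52 mm, 30 mm across from z 36 to 48 (grip there). Origin: centre of the plug's underside; z up. Seated, the origin is 153 mm above the canister's.
- jar_flour: the middle-sized of three clear glass canisters, round, 112 mm across the body and 140 mm high, loose, open at the top, some white contents in it; its rim is 97 mm and its mouth 86 mm across. Origin: centre of its underside; z up.
- lid_flour: the middle-sized of three pale wooden lids, for the middle-sized canister, lying plug down: tapered plug 12 mm deep, 74 mm across at the top, 12 mm less at the foot; flange 103 mm across, z 12 to 22 mm; central round knob to z 52 mm, 30 mm across from z 36 to 48 (grip there). Origin: centre of the plug's underside; z up. Seated, the origin is 128 mm above the canister's.
- jar_salt: the smallest of three clear glass canisters, round, 72 mm across the body and 120 mm high, loose, open at the top, some white contents in it; its rim is 62 mm and its mouth 52 mm across. Origin: centre of its underside; z up.
- lid_salt: the smallest of three pale wooden lids, for the smallest canister, lying plug down: tapered plug 12 mm deep, 40 mm across at the top, 12 mm less at the foot; flange 68 mm across, z 12 to 22 mm; central round knob to z 52 mm, 30 mm across from z 36 to 48 (grip there). Origin: centre of the plug's underside; z up. Seated, the origin is 108 mm above the canister's.
- pepper_mill: dark wooden pepper mill, 58 mm across, 170 mm tall, a bystander. Origin: centre of its underside.
- salt_shaker: glass salt shaker with a metal top, 44 mm across, 90 mm tall, a bystander. Origin: centre of its underside.
- mug: orange mug, 81 mm across, 101 mm tall, handle at one side, a bystander. Origin: middle of its underside, handle included.

How it is judged:
At the end, for the whole second after the job is handed in: Each lid sits on the canister of its own size: centred within 10 mm, level within 0.06 rad, its origin 12 mm below the rim (4 mm higher or 5 mm lower at most), released and at rest; each canister upright within 0.05 rad and within 30 mm of where it stood (horizontal distance between lid_sugar and jar_sugar below 0.01 m and z of lid_sugar in the frame of jar_sugar between 0.148 and 0.157 m and angle between each of lid_sugar, lid_flour, lid_salt's own z axis and vertical below 0.06 rad and angle between each of jar_sugar, jar_flour, jar_salt's own z axis and vertical below 0.05 rad and distance of each of jar_sugar, jar_flour, jar_salt from where it was at the start of the episode below 0.03 m and linear speed of each of lid_sugar, jar_sugar, lid_flour, jar_flour, lid_salt, jar_salt below 0.02 m/s and horizontal distance between lid_flour and jar_flour below 0.01 m and z of lid_flour in the frame of jar_flour between 0.123 and 0.132 m and horizontal distance between lid_salt and jar_salt below 0.01 m and z of lid_salt in the frame of jar_salt between 0.103 and 0.112 m); the robot touches nothing.
It fails at once if a canister is tipped (angle between any of jar_sugar, jar_flour, jar_salt's own z axis and vertical above 0.25 rad).
It fails at once if a canister is struck hard by a lid (over 45 N) (contact force between any of lid_sugar, lid_flour, lid_salt and jar_sugar above 45 N or contact force between any of lid_sugar, lid_flour, lid_salt and jar_flour above 45 N or contact force between any of lid_sugar, lid_flour, lid_salt and jar_salt above 45 N).
It fails at once if a lid is let fall from more than 25 mm above its seat ((contact force between lid_sugar and the fingers below 0.05 N and horizontal distance between lid_sugar and jar_sugar below 0.05 m and z of lid_sugar in the frame of jar_sugar above 0.178 m) or (contact force between lid_flour and the fingers below 0.05 N and horizontal distance between lid_flour and jar_flour below 0.05 m and z of lid_flour in the frame of jar_flour above 0.153 m) or (contact force between lid_salt and the fingers below 0.05 N and horizontal distance between lid_salt and jar_salt below 0.05 m and z of lid_salt in the frame of jar_salt above 0.133 m)).
It fails at once if the mug, pepper mill or salt shaker is moved (over 25 mm) (distance of any of pepper_mill, salt_shaker, mug from where it was at the start of the episode above 0.025 m).
It also fails if it takes over 80 s, if anything falls off the work surface, if the arm or the gripper's body presses on something with over 40 N, if the wrist force passes 120 N, or if a joint passes its speed limit or range.

ROBOT

A 6-joint arm with a two-finger parallel gripper is mounted at the origin on a cart in front of the work surface, level with it; the furniture and walls round the work are solid. World frame = base frame: x ahead of the robot, y to its left, z up, the work surface at z = 0. Lengths are in m, angles in rad, forces in N, time in s.
With the tool pointing down it reaches from about 0.35 to 0.975 m from the base axis. Payload 4.9 kg.
Tool frame: the origin (TCP) lies at the very end of the fingers, on their centre line; the grasp point (between the pads) lies 19 mm behind it; z points along the fingers, y is the line along which they close (so a half turn about z gives the same grasp; the last joint's range is limited). The gripper opens to 85 mm and grips with 20 to 120 N. Pads are 22 mm wide; open, the fingers measure 114 mm over their backs; the gripper's body (76 mm by 85 mm) begins 54 mm behind the grasp point. The pads swing forward as they close: fully open they stand 13 mm farther back than shut.
Start: joints at [-1.397, 0.053, 1.613, -0, 1.476, -0.119], TCP at [0.18, -0.598, 0.231] pointing down, gripper open.
Joint ranges: [-3.01, 3.01], [-1.01, 2.22], [0.06, 2.58], [-1.02, 4.17], [0.09, 2.62], [-3.14, 3.14]. Speed limits (rad/s): [2.57, 2.57, 3.14, 3.14, 3.14, 3.14].

INTERFACE

Orientations are given as [roll, pitch, yaw] about the fixed x, y, z axes, in that order (R = Rz(yaw) Ry(pitch) Rx(roll)).
In Python, from bench import get_state, grab_frame, close_job gives the robot as it stands. The module is installed in compiled form; this text tells all that it offers.
- The arm moves only by the shell command python3 -m inch 'ROWS'. ROWS is text: rows parted by semicolons, each of 5 numbers parted by spaces: the shift along the tool's x, y, z in units of 30 mm (1.0 is 30 mm), then the turn about the tool's z in units of 0.12 rad (1.0 is 0.12 rad), then the opening, from -1 (shut) to 1 (fully open). A call has 1 to 10 rows; each row shifts and turns the commanded pose from where the row before left it, along the tool's axes as they then stand; what a row does not reach is not made up. A row lasts 1/8 s, in which the tool goes at most 62.5 mm and 10.7 degrees, less where a joint would pass 70% of its speed; a pose out of reach is approached as far as the arm can. A call with a number of a shift or a turn outside -1 to 1 is refused whole. A call with a gripper value outside its range is refused whole. The fingers move at their own pace and stop on an object; the grip force is fixed at half the most. Time passes only in rows, so rows that do not move let the fingers close. It gives the time, the measured TCP pose, the force, the opening and the grip force at its end, in the units of the state.
- get_state(): the state, without advancing time (a new reading comes with each control period).
- grab_frame(name): name is "side" or "top"; returns a dict with "image" (384x512x3 uint8, red, green, blue), "fov_y" (degrees; the focal length in pixels is half the picture's height over the tangent of half this angle, whatever the lens; pixels are square), "cx", "cy" (the principal point, pixels), "rvec" (rotation vector, rad) and "tvec" (3), from world to camera coordinates, as OpenCV has them. Camera axes: x right, y down, z forward; pixel columns grow to the right and rows downward; lengths in m; the calibration is good to about 2 mm. A picture is of the moment at which its call begins. There is no depth.
- close_job(): hands the job in; it is judged then, once.
The state is a dict: "t": time; "q": joint angles; "joint_vel": joint speeds; "joint_efforts": joint torques, N m; "position": TCP position; "eef_rot": TCP orientation; "contact_force": force on the tool from outside, world axes, zero at the start; "moment": the same for the moment, N m; "width": finger opening in m; "grasp_force": force on a finger pad.
Only numpy, scipy, OpenCV 4.12 (cv2) and the standard library are available. Lean on these libraries where they do the work, as an engineer would, in place of code of your own. Each camera call takes 0.05 s, during which the arm holds its last target. There are 200 camera calls.

## Working session

There is one attempt and no reset: what is moved stays moved. The work goes in short steps, Python scripts to look and compute and a shell command to move; the robot and the scene stay as the last step left them, time stands still between calls to the robot, and variables do not carry over. Pictures are saved under pics/ and viewed, at most 17 in all, crops included, and the job is handed in when it is done.

```bash
mkdir -p pics; cat > h.py <<'E'
import numpy as np, cv2
from bench import get_state, grab_frame
def cam(f):
    R=cv2.Rodrigues(np.array(f["rvec"],float))[0]; t=np.array(f["tvec"],float).ravel()
    F=f["image"].shape[0]/2/np.tan(np.radians(f["fov_y"])/2)
    return R,t,F,f["cx"],f["cy"]
def ray(f,uv,z):
    R,t,F,cx,cy=cam(f); C=-R.T@t
    d=R.T@np.array([(uv[0]-cx)/F,(uv[1]-cy)/F,1]); return C+d*(z-C[2])/d[2]
def proj(f,p):
    R,t,F,cx,cy=cam(f); c=R@np.array(p)+t; return cx+F*c[0]/c[2],cy+F*c[1]/c[2]
E
python3 - <<'E'
from h import *
for n in("side","top"):
    f=grab_frame(n); R,t,F,cx,cy=cam(f); print(n,-R.T@t,F,cx,cy,R.round(3).tolist(),f.get("dist"),f.keys())
    cv2.imwrite(f"pics/{n}0.png",f["image"][...,::-1])
print(get_state())
E
```

```text
side [ 0.51405122 -0.31700492  0.75122896] 399.405847680844 252.84409863091432 188.86480908723476 [[1.0, 0.002, 0.009], [0.006, -0.851, -0.526], [0.006, 0.526, -0.851]] None dict_keys(['image', 'fov_y', 'cx', 'cy', 'rvec', 'tvec'])
top [0.35744025 0.12813105 0.97573485] 410.7318607163061 258.5487864065187 183.4812295252054 [[-0.026, -0.999, -0.022], [-0.981, 0.03, -0.191], [0.192, 0.017, -0.981]] None dict_keys(['image', 'fov_y', 'cx', 'cy', 'rvec', 'tvec'])
{'t': 0.1, 'q': array([-1.39698825e+00,  5.33331833e-02,  1.61417611e+00, -9.59135813e-06,
        1.47601249e+00, -1.18994557e-01]), 'joint_vel': array([ 0.00115935, -0.00092858, -0.00213284,  0.00043115,  0.00147466,
        0.00118122]), 'joint_efforts': array([ 7.42798591e-06, -3.94905174e+01, -3.71365392e+01, -9.14140537e-05,
        3.93137496e-03,  1.30318540e-05]), 'position': array([ 0.18029873, -0.59782761,  0.23014812]), 'eef_rot': array([-3.13967604e+00, -2.19534450e-04,  2.92803344e-01]), 'contact_force': array([ 0.65187979, -0.27544418,  0.29936088]), 'moment': array([ 0.05113735, -0.00180987,  0.00458124]), 'grasp_force': 0.0, 'width': 0.08542516784022179}
```

View pics/top0.png

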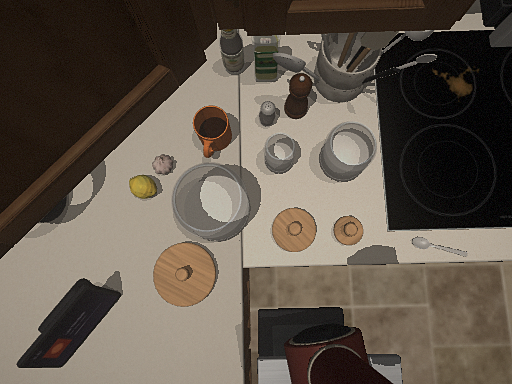

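View pics/side0.png

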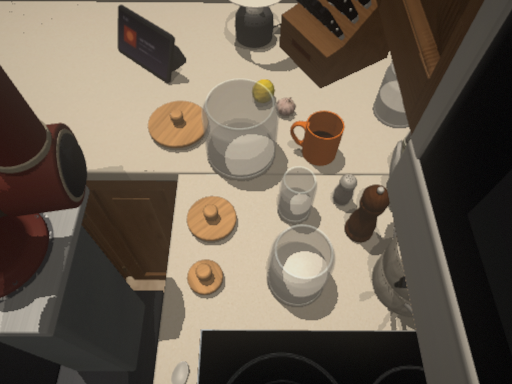

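The top view shows lids at about (184,273), (294,229) and (348,230). The jars are at (210,201) sugar, (347,151) flour and (281,152) salt. The bystanders are near (211,130), (299,95) and (268,112). Next I'll measure the lids by mask and view enlarged crops of the jar rims.

```bash
cat > m.py <<'E'
from h import *
for n,regs in(("top",[(184,273),(294,229),(348,230)]),("side",[(178,124),(212,218),(206,276)])):
    f=grab_frame(n); im=f["image"]; hsv=cv2.cvtColor(im,cv2.COLOR_RGB2HSV)
    m=cv2.inRange(hsv,(8,70,90),(22,220,255)); m=cv2.morphologyEx(m,cv2.MORPH_CLOSE,np.ones((5,5)))
    cs=cv2.findContours(m,cv2.RETR_EXTERNAL,cv2.CHAIN_APPROX_NONE)[0]
    for r,rad in zip(regs,(.072,.0515,.034)):
        c=[c for c in cs if cv2.contourArea(c)>200 and cv2.pointPolygonTest(c,r,False)>0]
        if not c: print(n,r,"none"); continue
        P=np.array([ray(f,p,.022)[:2] for p in c[0][:,0]])
        (x,y),R=cv2.minEnclosingCircle(P.astype(np.float32)*1000)
        A=np.c_[2*P,np.ones(len(P))]; s=np.linalg.lstsq(A,(P**2).sum(1),rcond=None)[0]
        print(n,r,"LS",s[:2].round(4),np.sqrt(s[2]+s[:2]@s[:2]).round(4),"enc",x,y,R)
    b=[(165,155,90,90),(315,115,70,70),(258,125,50,50)] if n=="top" else [(195,70,90,110),(260,215,80,95),(270,155,55,70)]
    o=[cv2.resize(im[y:y+h,x:x+w,::-1],(260,int(260*h/w)),interpolation=cv2.INTER_CUBIC)[:340] for x,y,w,h in b]
    H=max(i.shape[0] for i in o); cv2.imwrite(f"pics/{n}_jars.png",np.hstack([cv2.copyMakeBorder(i,0,H-i.shape[0],0,0,0) for i in o]))
E
python3 m.py
```

```text
top (184, 273) LS [0.3397 0.3203] 0.0699 enc 339.5742492675781 320.2579650878906 71.46981811523438
top (294, 229) LS [0.4338 0.0666] 0.0495 enc 433.8056945800781 66.7413558959961 50.56156921386719
top (348, 230) LS [ 0.4285 -0.0587] 0.0322 enc 428.1777038574219 -58.89994430541992 33.3795166015625
side (178, 124) LS [0.3397 0.3166] 0.0722 enc 340.1492919921875 316.6036071777344 75.38761901855469
side (212, 218) LS [0.4345 0.0636] 0.0512 enc 434.8747863769531 63.69898986816406 52.9379768371582
side (206, 276) LS [ 0.4289 -0.0611] 0.0338 enc 429.0694274902344 -61.19813537597656 35.14204788208008
```

View pics/top_jars.png

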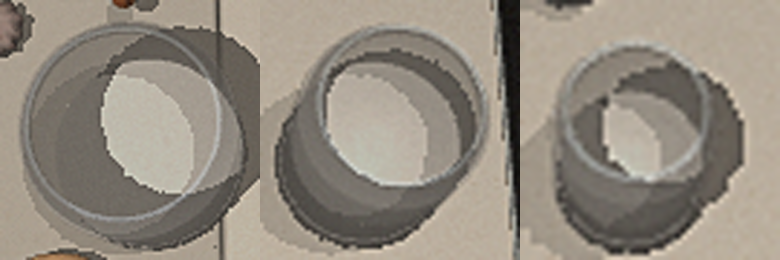

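View pics/side_jars.png

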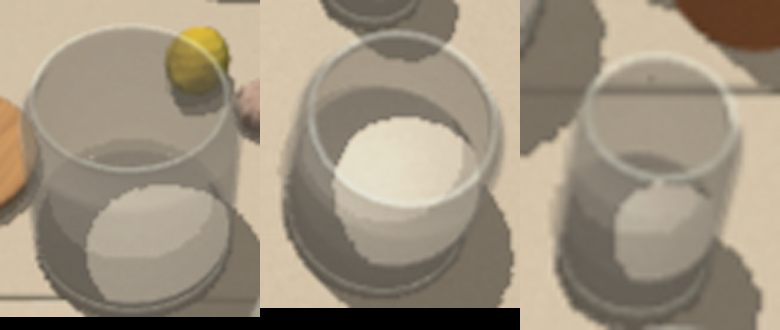

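The crops show clear rim ellipses in both views. I'll cast their extreme points onto the rim planes and locate the knob tops in both views.

```bash
cat > j.py <<'E'
from h import *
T,S=grab_frame("top"),grab_frame("side")
# crop x0,y0,scale,(l,r,t,b)
D={"sugar":(.165,.069,[(165,155,260/90,22,223,25,220),(195,70,260/90,27,234,25,171)]),
"flour":(.140,.0485,[(315,115,260/70,56,229,24,187),(260,215,260/80,45,240,31,209)]),
"salt":(.120,.031,[(258,125,260/50,38,191,41,184),(270,155,260/55,62,220,52,183)])}
for k,(z,rad,v) in D.items():
    for f,(x0,y0,s,l,r,t,b) in zip((T,S),v):
        g=lambda a,o:(a+.5)/s-.5+o
        L,Rr,U,B=g(l,x0),g(r,x0),g(t,y0),g(b,y0); mu,mv=(L+Rr)/2,(U+B)/2
        P=np.array([ray(f,p,z)[:2] for p in((L,mv),(Rr,mv),(mu,U),(mu,B))])
        print(k,P.mean(0).round(4),"diam",np.linalg.norm(P[0]-P[1]).round(4),np.linalg.norm(P[2]-P[3]).round(4),2*rad)
# bystanders (bases, rough)
for n,p in(("mill",(295,108)),("shaker",(266,120)),("mug",(213,142))): print(n,ray(T,p,0).round(3))
o=[]
for f,b in((T,[(164,253),(274,209),(328,210)]),(S,[(157,100),(190,192),(184,250)])):
    o.append(np.hstack([cv2.resize(f["image"][y:y+40,x:x+40,::-1],(260,260),interpolation=cv2.INTER_CUBIC) for x,y in b]))
cv2.imwrite("pics/knobs.png",np.vstack(o))
E
python3 j.py
```

```text
sugar [0.492  0.2462] diam 0.1399 0.1371 0.138
sugar [0.4924 0.2457] diam 0.1423 0.1362 0.138
flour [ 0.6019 -0.0582] diam 0.0975 0.0959 0.097
flour [ 0.6021 -0.0588] diam 0.0986 0.0967 0.097
salt [0.6056 0.0954] diam 0.0635 0.0616 0.062
salt [0.6068 0.0949] diam 0.0632 0.0626 0.062
mill [0.738 0.049 0.   ]
shaker [0.709 0.122 0.   ]
mug [0.656 0.255 0.   ]
```

View pics/knobs.png

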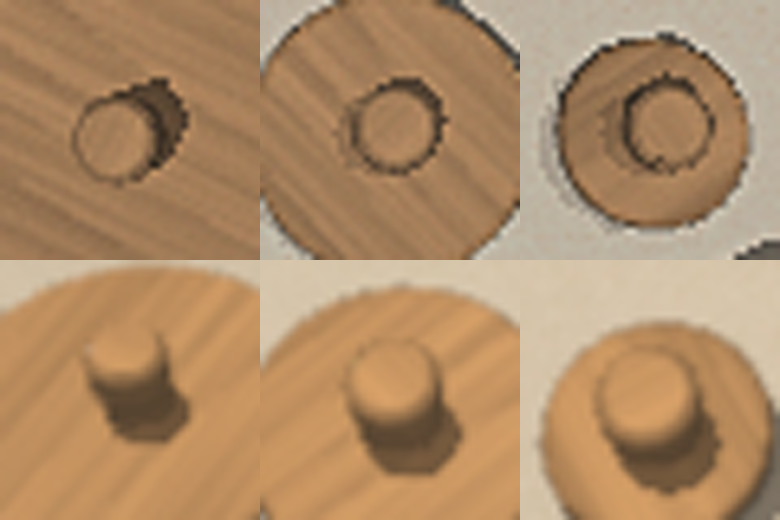

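```bash
python3 - <<'E'
from h import *
T,S=grab_frame("top"),grab_frame("side")
for f,b,c in((T,[(164,253),(274,209),(328,210)],[(115,138),(135,125),(148,127)]),(S,[(157,100),(190,192),(184,250)],[(125,85),(132,120),(130,130)])):
    for (x,y),(u,v) in zip(b,c): print(ray(f,((u+.5)/6.5-.5+x,(v+.5)/6.5-.5+y),.050).round(4))
s=get_state(); print(s["position"],s["eef_rot"])
E
cat > go.py <<'E'
# usage: go.py x y z yaw : displacement in tool rows units from the present pose
import sys; from h import *
from scipy.spatial.transform import Rotation as Ro
s=get_state(); R=Ro.from_euler("xyz",s["eef_rot"]); yaw=s["eef_rot"][2]
p=np.array(s["position"]); x,y,z,w=map(float,sys.argv[1:5])
print("pos",p.round(4),"rpy",s["eef_rot"].round(4),"w",round(s["width"],4),"grip",round(s["grasp_force"],1),"F",s["contact_force"].round(1),"t",s["t"])
print("shift units",(R.inv().apply(np.array([x,y,z])-p)/.03).round(2),"turn units",round((yaw-w)/.12,2))
E
python3 go.py 0.428 -0.060 0.15 0.2928
```

```text
[0.3403 0.3204 0.05  ]
[0.4348 0.0665 0.05  ]
[ 0.4284 -0.0584  0.05  ]
[0.3392 0.3242 0.05  ]
[0.4337 0.066  0.05  ]
[ 0.4293 -0.0582  0.05  ]
[ 0.18038785 -0.5982945   0.23111101] [-3.14124380e+00 -1.33519495e-05  2.92800685e-01]
pos [ 0.1804 -0.5983  0.2311] rpy [-3.1412 -0.      0.2928] w 0.0853 grip 0.0 F [ 0.6 -0.3  1. ] t 0.4
shift units [ 13.08 -14.8    2.71] turn units 0.0
```

```bash
A='.87 -.99 0 0 1'; python3 -m inch '.87 -.99 0 0 1;.87 -.99 0 0 1;.87 -.99 0 0 1;.87 -.99 0 0 1;.87 -.99 0 0 1;.87 -.99 0 0 1;.87 -.99 0 0 1;.87 -.99 0 0 1;.87 -.99 0 0 1;.87 -.99 0 0 1' | tail -c 400; python3 -m inch '.87 -.99 0 0 1;.87 -.99 0 0 1;.87 -.99 0 0 1;.87 -.99 0 0 1;.87 -.99 0 0 1;0 0 0 1 1;0 0 0 1 1;0 0 0 .44 1;0 0 0 0 1' | tail -c 400; python3 go.py .4288 -.0585 .026 0
```

```text
t: 1.65
position: [0.3449, -0.2375, 0.2315]
eef_rot: [3.141, -0.0, 0.293]
contact_force: [-0.6, 1.0, -0.2]
width: 0.0853
grasp_force: 0.0
t: 2.78
position: [0.4266, -0.0588, 0.2314]
eef_rot: [3.142, -0.0, 0.001]
contact_force: [0.0, -0.0, 0.3]
width: 0.0853
grasp_force: 0.0
pos [ 0.4266 -0.0588  0.2314] rpy [ 3.1415e+00 -3.0000e-04  8.0000e-04] w 0.0853 grip 0.0 F [ 0.  -0.   0.3] t 2.775
shift units [ 0.07 -0.01  6.85] turn units 0.01
```

```bash
python3 -m inch '.07 -.01 1 0 1;0 0 1 0 1;0 0 1 0 1;0 0 1 0 1;0 0 1 0 1;0 0 1 0 1;0 0 .5 0 1;0 0 .35 0 1;0 0 0 0 1;0 0 0 0 -1' ; python3 -m inch '0 0 0 0 -1;0 0 0 0 -1;0 0 0 0 -1;0 0 0 0 -1;0 0 0 0 -1;0 0 0 0 -1'; python3 go.py .606 .095 .2 0
```

```text
t: 4.03
position: [0.4297, -0.0588, 0.0269]
eef_rot: [3.141, -0.002, 0.0]
contact_force: [-0.4, 0.7, 0.4]
width: 0.0699
grasp_force: 0.0
t: 4.78
position: [0.4294, -0.0588, 0.0266]
eef_rot: [3.141, -0.001, 0.0]
contact_force: [-1.6, -0.5, 6.0]
width: 0.0271
grasp_force: 59.2
pos [ 0.4294 -0.0588  0.0266] rpy [ 3.1412e+00 -1.1000e-03  0.0000e+00] w 0.0271 grip 59.2 F [-1.6 -0.5  6. ] t 4.775
shift units [ 5.89 -5.12 -5.78] turn units 0.0
```

```bash
python3 -m inch '0 0 -.5 0 -1;0 0 -.5 0 -1;0 0 -.5 0 -1;0 0 0 0 -1'; python3 - <<'E'
from h import *
f=grab_frame("side"); cv2.imwrite("pics/g1.png",cv2.resize(f["image"][200:330,130:290,::-1],(800,650))[:600])
E
```

```text
t: 5.28
position: [0.4301, -0.0589, 0.0729]
eef_rot: [3.14, -0.004, 0.0]
contact_force: [0.5, -0.0, -0.6]
width: 0.0275
grasp_force: 59.3
```

View pics/g1.png

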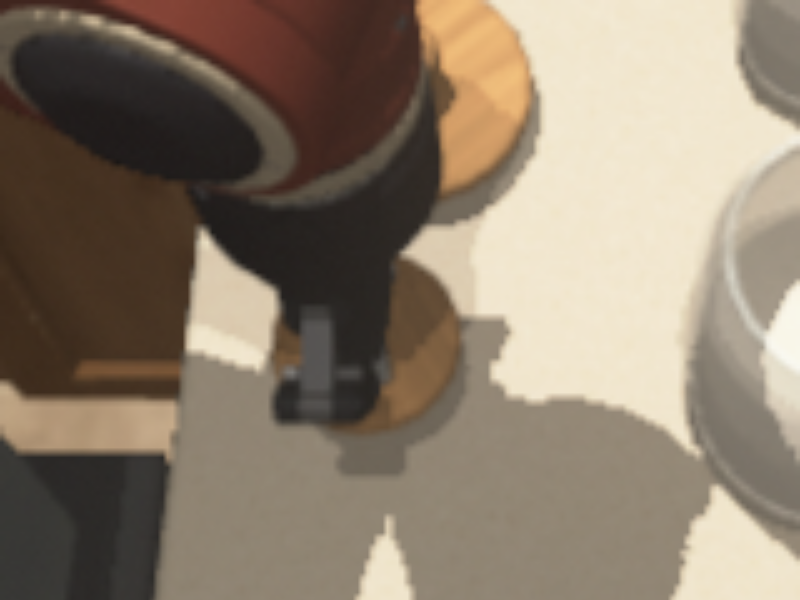

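The lid is held and lifted clear; its shadow has separated from it. I'll carry it over the small jar and check the alignment.

```bash
python3 go.py .6062 .0952 .2 0; python3 -m inch '0 0 -1 0 -1;0 0 -1 0 -1;0 0 -1 0 -1;0 0 -1 0 -1;.5 -.5 -.3 0 -1;.9 -.8 0 0 -1;.9 -.8 0 0 -1;.9 -.8 0 0 -1;.9 -.8 0 0 -1;.9 -.8 0 0 -1';  python3 -m inch '.5 -.4 0 0 -1;.36 -.23 0 0 -1;0 0 0 0 -1;0 0 0 0 -1;0 0 0 0 -1';python3 go.py .6062 .0952 .2 0
cat > see.py <<'E'
import sys; from h import *
n=sys.argv[1]; x,y,z=map(float,sys.argv[2:5])
o=[]
for c in("top","side"):
    f=grab_frame(c); u,v=proj(f,(x,y,z)); u0=int(np.clip(u-40,0,432)); v0=int(np.clip(v-50,0,284))
    o.append(cv2.resize(f["image"][v0:v0+100,u0:u0+80,::-1],(400,500),interpolation=cv2.INTER_CUBIC)); print(c,"origin",u0,v0,"scale 5; expected",((u-u0)*5).round(),((v-v0)*5).round())
cv2.imwrite(f"pics/{n}.png",np.hstack(o))
E
python3 see.py p1 .606 .095 .15
```

```text
pos [ 0.4294 -0.0587  0.0718] rpy [ 3.141e+00 -2.000e-03  0.000e+00] w 0.0275 grip 59.3 F [-0.9 -0.5 -0.4] t 5.325
shift units [ 5.9  -5.13 -4.26] turn units 0.0
t: 6.58
position: [0.5791, 0.0774, 0.1986]
eef_rot: [3.142, 0.002, 0.0]
contact_force: [0.2, -0.0, 0.1]
width: 0.0275
grasp_force: 59.3
t: 7.2
position: [0.6041, 0.0949, 0.1999]
eef_rot: [3.142, 0.0, -0.001]
contact_force: [-0.7, -0.2, -1.0]
width: 0.0277
grasp_force: 59.3
pos [0.6041 0.0949 0.1999] rpy [ 3.1415e+00  0.0000e+00 -6.0000e-04] w 0.0277 grip 59.3 F [-0.7 -0.2 -1. ] t 7.2
shift units [ 0.07 -0.01 -0.  ] turn units -0.01
top origin 240 91 scale 5; expected 201.0 255.0
side origin 260 120 scale 5; expected 204.0 251.0
```

View pics/p1.png

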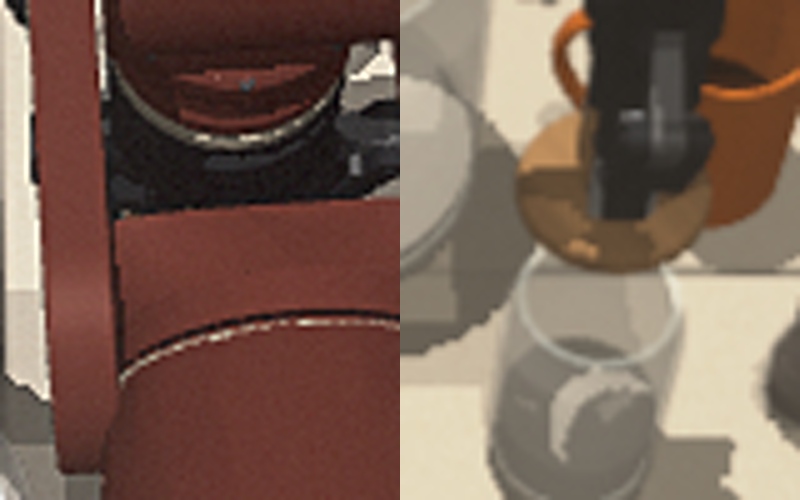

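```bash
python3 - <<'E'
from h import *
f=grab_frame("side")
for z in(.18,.191): print(z,ray(f,((214.5+.5)/5-.5+260,(190+.5)/5-.5+120),z))
print("jar",ray(f,((202+.5)/5-.5+260,(302)/5-.5+120),.12))
for z in(.18,.186,.191): print("front/left/right",z,ray(f,(300,(272.5)/5-.5+120),z)[1]+.034, ray(f,(117.5/5-.5+260,158),z)[0],ray(f,(312.5/5-.5+260,158),z)[0])
E
```

```text
0.18 [0.60611735 0.10159418 0.18      ]
0.191 [0.60434445 0.09353333 0.191     ]
jar [0.60775029 0.09354006 0.12      ]
front/left/right 0.18 0.10063928890812238 0.5715594980735524 0.6405994708177578
front/left/right 0.186 0.09660961706656959 0.5709554501923446 0.6392702499024667
front/left/right 0.191 0.09325155719860909 0.5704520769580047 0.6381625658063907
```

```bash
python3 -m inch '.06 0 .5 0 -1;0 0 .5 0 -1;0 0 .4 0 -1;0 0 .3 0 -1;0 0 0 0 -1;0 0 .15 0 -1;0 0 .1 0 -1;0 0 .1 0 -1;0 0 0 0 -1'; python3 -m inch '0 0 .03 0 -1;0 0 0 0 -1';python3 go.py .606 .0952 .1346 0;python3 see.py p2 .606 .095 .12
```

```text
t: 8.48
position: [0.6062, 0.0953, 0.1381]
eef_rot: [3.142, 0.0, 0.0]
contact_force: [0.5, -0.5, 0.1]
width: 0.0274
grasp_force: 59.3
t: 8.72
position: [0.6064, 0.0954, 0.1375]
eef_rot: [-3.142, -0.0, -0.0]
contact_force: [-0.2, 1.0, -0.7]
width: 0.0274
grasp_force: 59.3
pos [0.6064 0.0954 0.1375] rpy [-3.1416e+00 -1.0000e-04 -0.0000e+00] w 0.0274 grip 59.3 F [-0.2  1.  -0.7] t 8.725
shift units [-0.01  0.01  0.1 ] turn units -0.0
top origin 239 95 scale 5; expected 204.0 255.0
side origin 259 129 scale 5; expected 200.0 251.0
```

View pics/p2.png

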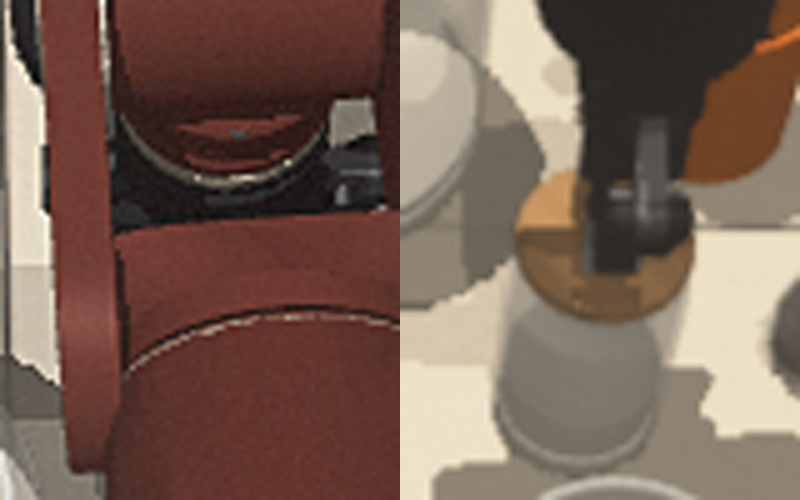

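The lid is centred on the small jar with its plug in the mouth, about 3 mm from the seat. I'll finish the descent in small steps.

```bash
for i in 1; do python3 -m inch '0 0 .04 0 -1;0 0 .03 0 -1;0 0 0 0 -1' | grep -E 'pos|contact'; python3 -m inch '0 0 .03 0 -1;0 0 0 0 -1'| grep -E 'pos|contact';python3 -m inch '0 0 .03 0 -1;0 0 0 0 -1'| grep -E 'pos|contact'; done
```

```text
position: [0.6062, 0.0954, 0.1351]
contact_force: [-0.8, -0.5, -0.9]
position: [0.6065, 0.0954, 0.1348]
contact_force: [-0.3, 0.0, 1.4]
position: [0.6069, 0.0955, 0.1346]
contact_force: [-1.5, 0.5, 4.6]
```

```bash
python3 -m inch '0 0 0 0 0.2;0 0 0 0 .2;0 0 0 0 .2;0 0 -.3 0 .2;0 0 -.7 0 .2;0 0 -1 0 .2;0 0 -1 0 .2;0 0 -.5 0 .2;0 0 0 0 .2';python3 go.py .4343 .0663 .2 0
```

```text
t: 10.82
position: [0.6073, 0.0954, 0.2409]
eef_rot: [-3.141, -0.004, -0.0]
contact_force: [0.3, -0.0, -0.2]
width: 0.0514
grasp_force: 0.0
pos [0.6073 0.0954 0.2409] rpy [-3.1414 -0.0039 -0.    ] w 0.0514 grip 0.0 F [ 0.3 -0.  -0.2] t 10.825
shift units [-5.77  0.97  1.34] turn units -0.0
```

```bash
python3 -m inch '-1 .2 0 0 1;-1 .2 0 0 1;-1 .2 0 0 1;-1 .2 0 0 1;-1 .17 0 0 1;-.77 0 1 0 1;0 0 1 0 1;0 0 1 0 1;0 0 0 0 1'|grep pos;python3 go.py .4343 .0663 .0265 0; python3 see.py p3 .606 .095 .12
```

```text
position: [0.4303, 0.0663, 0.1445]
pos [0.4303 0.0663 0.1445] rpy [-3.1414e+00  8.1000e-03 -1.0000e-04] w 0.0855 grip 0.0 F [-0.  -0.7  0.6] t 11.95
shift units [0.17 0.   3.93] turn units -0.0
top origin 239 95 scale 5; expected 204.0 255.0
side origin 259 129 scale 5; expected 200.0 251.0
```

View pics/p3.png

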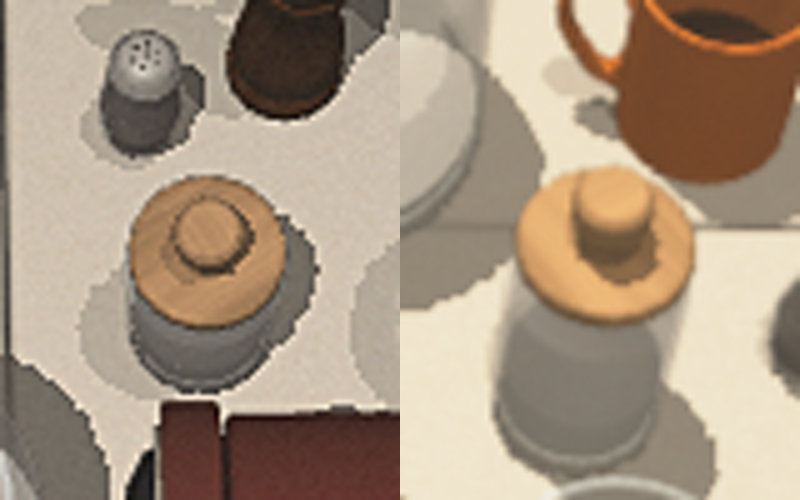

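The salt lid is flat and centred on its jar. Next is the flour lid.

```bash
python3 -m inch '0 0 .9 0 1;0 0 .9 0 1;0 0 .9 0 1;0 0 .8 0 1;0 0 .43 0 1;0 0 0 0 1;0 0 0 0 1'|grep pos;python3 go.py .4343 .0663 .0265 0
```

```text
position: [0.4344, 0.0663, 0.032]
pos [0.4344 0.0663 0.032 ] rpy [ 3.1416e+00 -2.3000e-03  0.0000e+00] w 0.0853 grip 0.0 F [ 1.  -0.9 -0.3] t 12.925
shift units [-0.01 -0.    0.18] turn units 0.0
```

```bash
python3 -m inch '0 0 .18 0 1;0 0 0 0 1;0 0 0 0 -1;0 0 0 0 -1;0 0 0 0 -1;0 0 0 0 -1;0 0 0 0 -1;0 0 0 0 -1;0 0 0 0 -1'; python3 go.py .602 -.0585 .22 0
```

```text
t: 14.05
position: [0.4336, 0.0663, 0.0255]
eef_rot: [-3.142, -0.001, 0.0]
contact_force: [0.9, 0.4, 3.3]
width: 0.0272
grasp_force: 59.3
pos [0.4336 0.0663 0.0255] rpy [-3.1415e+00 -7.0000e-04  1.0000e-04] w 0.0272 grip 59.3 F [0.9 0.4 3.3] t 14.05
shift units [ 5.62  4.16 -6.48] turn units 0.0
```

```bash
python3 -m inch '0 0 -.5 0 -1;0 0 -1 0 -1;0 0 -1 0 -1;0 0 -1 0 -1;0 0 -1 0 -1;0 0 -1 0 -1;.5 .4 -.9 0 -1;.9 .7 0 0 -1;.9 .7 0 0 -1;.9 .7 0 0 -1'|grep pos; python3 -m inch '.9 .7 0 0 -1;.9 .6 0 0 -1;.6 .36 0 0 -1;0 0 0 0 -1;0 0 0 0 -1;0 0 0 0 -1'; python3 go.py .602 -.0585 .1535 0;python3 see.py p4 .602 -.0585 .165
```

```text
position: [0.5296, -0.0094, 0.2176]
t: 16.05
position: [0.6005, -0.058, 0.2173]
eef_rot: [-3.141, 0.0, 0.001]
contact_force: [0.4, 0.3, -1.3]
width: 0.027
grasp_force: 59.3
pos [ 0.6005 -0.058   0.2173] rpy [-3.1414e+00  3.0000e-04  5.0000e-04] w 0.027 grip 59.3 F [ 0.4  0.3 -1.3] t 16.05
shift units [0.05 0.02 2.13] turn units 0.0
top origin 315 89 scale 5; expected 203.0 252.0
side origin 265 194 scale 5; expected 201.0 253.0
```

View pics/p4.png

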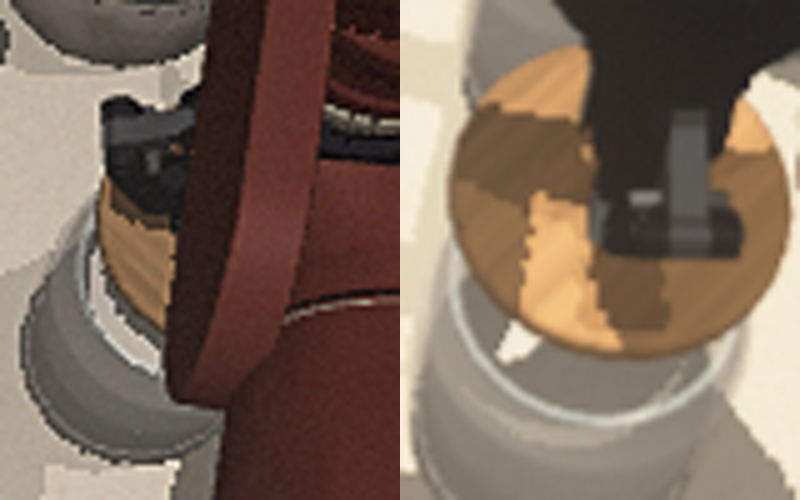

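```bash
python3 - <<'E'
from h import *
f=grab_frame("side")
g=lambda a,o:(a+.5)/5-.5+o
for z in(.207,.212): print(ray(f,(g(219.5,265),g(200,194)),z).round(4), (ray(f,(g(390,265),234),z)-ray(f,(g(49,265),234),z))[0])
E
```

```text
[ 0.6018 -0.059   0.207 ] 0.10238347885556442
[ 0.601  -0.0614  0.212 ] 0.1014428501239153
```

Within about 1 mm of the jar centre, so I'll lower it.

```bash
python3 -m inch '.03 0 .5 0 -1;0 0 .5 0 -1;0 0 .4 0 -1;0 0 .3 0 -1;0 0 .2 0 -1;0 0 .1 0 -1;0 0 .05 0 -1;0 0 0 0 -1;0 0 0 0 -1'|grep -E 'pos|contact'; python3 go.py .602 -.0585 .1535 0; python3 see.py p5 .602 -.0585 .14
```

```text
position: [0.6024, -0.0586, 0.1562]
contact_force: [0.5, -0.1, -0.7]
pos [ 0.6024 -0.0586  0.1562] rpy [ 3.1415e+00 -8.0000e-04 -0.0000e+00] w 0.0273 grip 59.3 F [ 0.5 -0.1 -0.7] t 17.325
shift units [-0.01 -0.    0.09] turn units -0.0
top origin 313 92 scale 5; expected 201.0 254.0
side origin 263 200 scale 5; expected 202.0 254.0
```

View pics/p5.png

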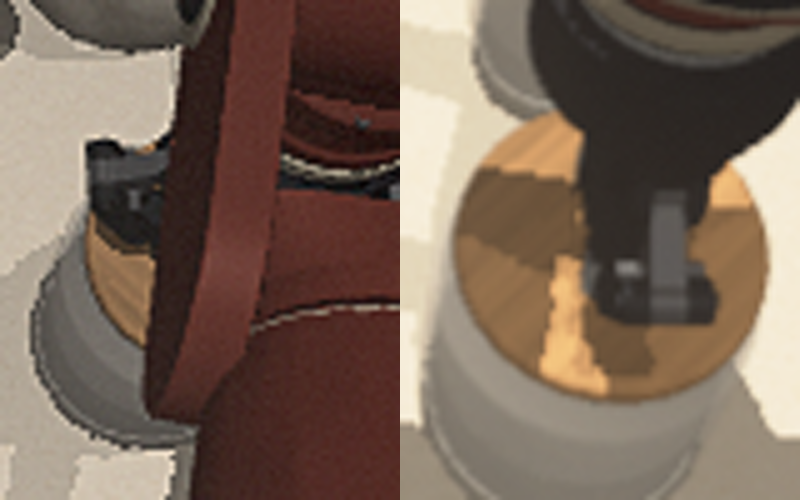

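The flour lid is centred with its plug in the mouth, about 3 mm from the seat.

```bash
for i in 1; do python3 -m inch '0 0 .04 0 -1;0 0 0 0 -1' | grep -E 'pos|contact'; python3 -m inch '0 0 .03 0 -1;0 0 0 0 -1'| grep -E 'pos|contact';python3 -m inch '0 0 .03 0 -1;0 0 0 0 -1'| grep -E 'pos|contact'; done
```

```text
position: [0.602, -0.0585, 0.1544]
contact_force: [0.2, 1.2, 0.2]
position: [0.6022, -0.0585, 0.1536]
contact_force: [-0.7, 0.1, -0.6]
position: [0.6023, -0.0586, 0.1535]
contact_force: [-1.6, 0.5, 3.5]
```

```bash
python3 -m inch '0 0 0 0 .2;0 0 0 0 .2;0 0 0 0 .2;0 0 -.3 0 .2;0 0 -.7 0 .2;0 0 -1 0 .2;0 0 -1 0 .2;0 0 -.6 0 .2;0 0 0 0 .2';python3 go.py .34 .3205 .15 0
python3 -m inch '-.7 -1 0 0 .2;-.7 -1 0 0 .2;-.7 -1 0 0 .2;-.7 -1 0 0 .2;-.7 -1 0 0 .2;-.7 -1 0 0 .2;-.7 -1 0 0 .2;-.7 -1 0 0 .2;-.7 -1 0 0 1;-.7 -1 0 0 1'|grep pos
python3 -m inch '-.7 -1 0 0 1;-.7 -1 0 0 1;-.34 -.63 0 0 1;0 0 1 0 1;0 0 1 0 1;0 0 1 0 1;0 0 0 0 1;0 0 0 0 1'|grep pos;python3 go.py .34 .3205 .026 0; python3 see.py p6 .602 -.0585 .14
```

```text
t: 19.3
position: [0.6032, -0.0587, 0.2636]
eef_rot: [3.141, -0.004, 0.0]
contact_force: [-0.3, 0.1, -0.0]
width: 0.0512
grasp_force: 0.0
pos [ 0.6032 -0.0587  0.2636] rpy [ 3.1406 -0.0045  0.    ] w 0.0512 grip 0.0 F [-0.3  0.1 -0. ] t 19.3
shift units [ -8.79 -12.65   3.73] turn units 0.0
position: [0.3907, 0.242, 0.2591]
position: [0.3401, 0.3204, 0.1712]
pos [0.3401 0.3204 0.1712] rpy [-3.1415e+00 -2.0000e-04 -1.0000e-04] w 0.0855 grip 0.0 F [ 0.2 -0.   0.1] t 21.55
shift units [-0.01 -0.    4.84] turn units -0.0
top origin 313 92 scale 5; expected 201.0 254.0
side origin 263 200 scale 5; expected 202.0 254.0
```

View pics/p6.png

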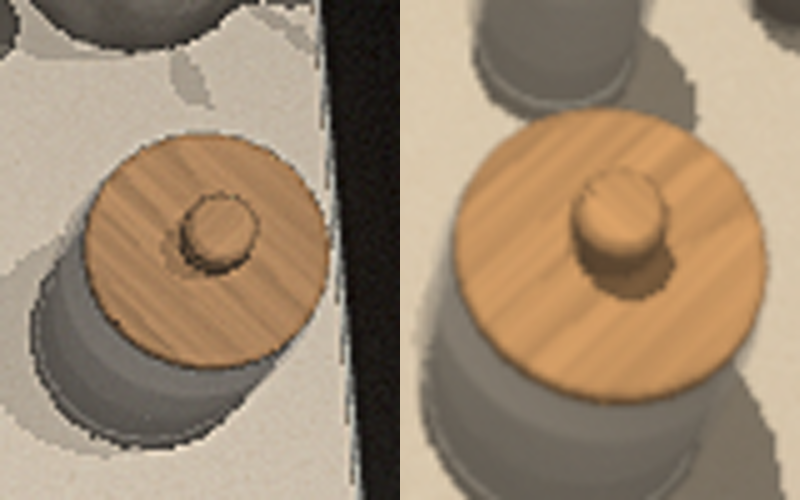

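The flour lid is flat and centred. Next I'll grasp the sugar lid.

```bash
python3 -m inch '0 0 .9 0 1;0 0 .9 0 1;0 0 .9 0 1;0 0 .9 0 1;0 0 .6 0 1;0 0 .4 0 1;0 0 .2 0 1;0 0 0 0 1;0 0 0 0 1'|grep -E 'pos|contact';python3 go.py .34 .3205 .026 0; python3 -m inch '0 0 0 0 -1;0 0 0 0 -1;0 0 0 0 -1;0 0 0 0 -1;0 0 0 0 -1;0 0 0 0 -1;0 0 0 0 -1'; python3 go.py .492 .246 .24 0
```

```text
position: [0.3406, 0.3208, 0.0276]
contact_force: [-0.0, -0.0, 0.8]
pos [0.3406 0.3208 0.0276] rpy [-3.1407e+00 -1.3000e-03 -0.0000e+00] w 0.0851 grip 0.0 F [-0.  -0.   0.8] t 22.775
shift units [-0.02  0.01  0.05] turn units -0.0
t: 23.65
position: [0.3402, 0.3206, 0.0271]
eef_rot: [-3.141, -0.0, -0.0]
contact_force: [-0.4, -0.9, 6.4]
width: 0.027
grasp_force: 59.2
pos [0.3402 0.3206 0.0271] rpy [-3.1412e+00 -4.0000e-04 -0.0000e+00] w 0.027 grip 59.2 F [-0.4 -0.9  6.4] t 23.65
shift units [ 5.06  2.48 -7.09] turn units -0.0
```

```bash
python3 -m inch '0 0 -.5 0 -1;0 0 -1 0 -1;0 0 -1 0 -1;0 0 -1 0 -1;0 0 -1 0 -1;0 0 -1 0 -1;0 0 -1 0 -1;0 0 -.6 0 -1;0 0 0 0 -1;.4 .2 0 0 -1'|grep pos; python3 -m inch '.8 .4 0 0 -1;.8 .4 0 0 -1;.8 .4 0 0 -1;.8 .4 0 0 -1;.8 .4 0 0 -1;.6 .28 0 0 -1;0 0 0 0 -1;0 0 0 0 -1;0 0 0 0 -1'; python3 go.py .492 .246 .18 0;python3 see.py p7 .492 .246 .205
```

```text
position: [0.3514, 0.314, 0.2381]
t: 26.02
position: [0.4894, 0.2463, 0.2396]
eef_rot: [-3.142, 0.0, 0.001]
contact_force: [-1.0, -0.7, -2.1]
width: 0.0274
grasp_force: 59.5
pos [0.4894 0.2463 0.2396] rpy [-3.1415e+00  4.0000e-04  9.0000e-04] w 0.0274 grip 59.5 F [-1.  -0.7 -2.1] t 26.025
shift units [0.09 0.01 1.99] turn units 0.01
top origin 164 143 scale 5; expected 200.0 252.0
side origin 199 38 scale 5; expected 201.0 250.0
```

View pics/p7.png

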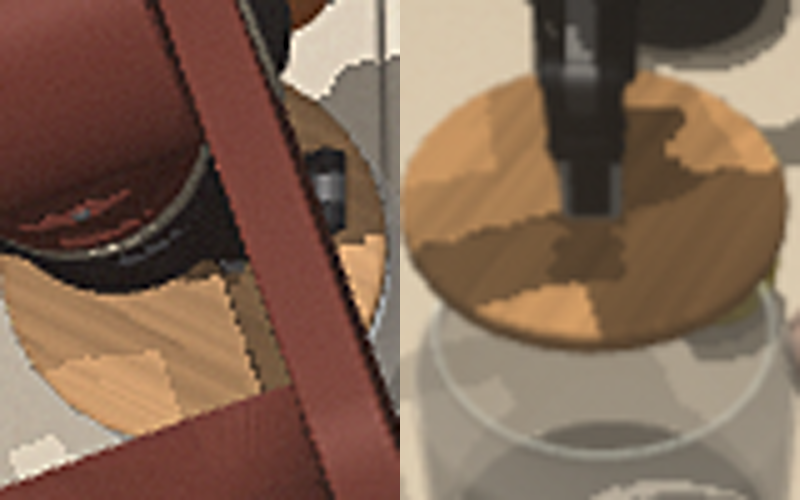

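```bash
python3 - <<'E'
from h import *
f=grab_frame("side")
g=lambda a,o:(a+.5)/5-.5+o
for z in(.229,.2345): print(ray(f,(g(195.5,199),g(207,38)),z).round(4), (ray(f,(g(387,199),g(200,38)),z)-ray(f,(g(4,199),g(200,38)),z))[0])
E
```

```text
[0.4896 0.2445 0.229 ] 0.1420878132614829
[0.4898 0.2386 0.2345] 0.1405913758056414
```

```bash
python3 -m inch '.08 0 .4 0 -1;0 0 .4 0 -1;0 0 .4 0 -1;0 0 .3 0 -1;0 0 .15 0 -1;0 0 .1 0 -1;0 0 .05 0 -1;0 0 0 0 -1;0 0 0 0 -1'|grep -E 'pos|contact'; python3 go.py .4922 .246 .180 0; python3 see.py p8 .492 .246 .165
```

```text
position: [0.4925, 0.246, 0.1861]
contact_force: [0.3, 0.1, -2.0]
pos [0.4925 0.246  0.1861] rpy [-3.1414e+00 -6.0000e-04 -1.0000e-04] w 0.0272 grip 59.5 F [ 0.3  0.1 -2. ] t 27.3
shift units [-0.01  0.    0.2 ] turn units -0.0
top origin 167 146 scale 5; expected 201.0 254.0
side origin 199 52 scale 5; expected 203.0 255.0
```

View pics/p8.png

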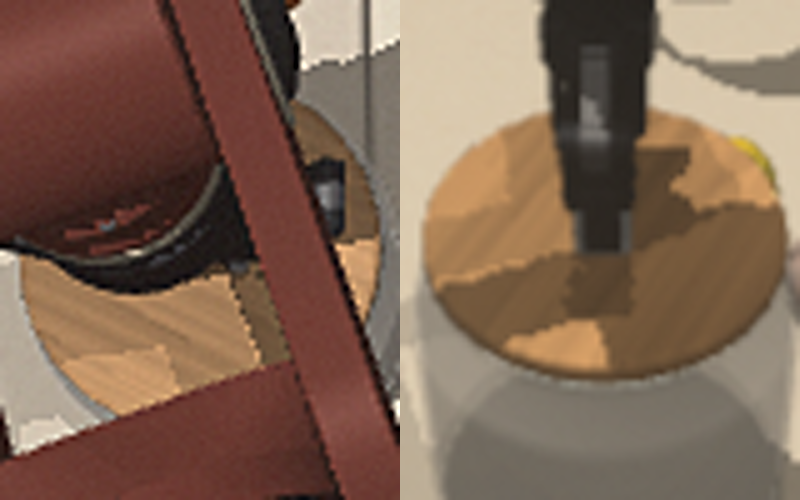

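The sugar lid is centred and entering the mouth. I'll finish gently.

```bash
for i in 1; do python3 -m inch '0 0 .05 0 -1;0 0 .04 0 -1;0 0 0 0 -1' | grep -E 'pos|contact'; python3 -m inch '0 0 .05 0 -1;0 0 0 0 -1'| grep -E 'pos|contact';python3 -m inch '0 0 .03 0 -1;0 0 0 0 -1'| grep -E 'pos|contact'; python3 -m inch '0 0 .03 0 -1;0 0 0 0 -1'| grep -E 'pos|contact'; done
```

```text
position: [0.4922, 0.2459, 0.1828]
contact_force: [-1.1, -0.0, -1.8]
position: [0.4923, 0.2459, 0.1813]
contact_force: [0.2, -0.2, -2.4]
position: [0.4923, 0.246, 0.1805]
contact_force: [0.0, 0.5, -2.0]
position: [0.4925, 0.246, 0.18]
contact_force: [-0.8, 0.1, -0.6]
```

```bash
python3 -m inch '0 0 .03 0 -1;0 0 0 0 -1' | grep -E 'pos|contact'; python3 -m inch '0 0 0 0 .2;0 0 0 0 .2;0 0 0 0 .2;0 0 -.3 0 .2;0 0 -.7 0 .2;0 0 -1 0 .2;0 0 -.6 0 .2;-.8 .8 0 0 .2;-.8 .8 0 0 .2;-.8 .8 0 0 .2'|grep -E 'pos|wid'; python3 -m inch '-.8 .8 0 0 .2;-.6 1 0 0 .2;0 1 0 0 .2;0 1 0 0 .2;0 1 0 0 .2;0 1 0 0 .2;0 1 0 0 .2;0 1 0 0 .2;0 1 0 0 .2;0 0 0 0 .2'|grep -E 'pos|wid'
python3 - <<'E'
from h import *
a=[grab_frame(n)["image"][...,::-1] for n in("top","side")]
cv2.imwrite("pics/end.png",np.hstack([a[0][80:380,120:512][:, :400],a[1][40:340,110:510]]))
E
```

```text
position: [0.4926, 0.246, 0.1799]
contact_force: [-2.4, -1.6, 5.2]
position: [0.4198, 0.1734, 0.2578]
width: 0.0513
position: [0.3783, -0.0913, 0.2576]
width: 0.0513
```

View pics/end.png

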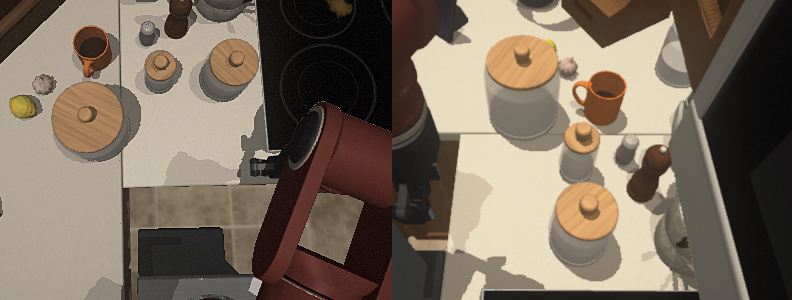

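All three lids lie flat and centred on their jars, the bystanders are unmoved and the arm is clear. I'll hand in.

```bash
python3 -c "
from bench import close_job
print(close_job())"
```

```text
the job is handed in; nothing more can be done
None
```

I closed all three canisters with their matching lids and handed the job in. In the last pictures the lids lie flat and centred, and the mug, pepper mill and salt shaker look unmoved; `close_job()` returned no verdict.

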